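# Find the tired shock mount and tag it

### The job

One of the three spring mounts on the lab bench has gone soft. Press each black rubber pad at least halfway down with the fingertips to feel which one yields most easily, and only after trying all three push the orange tag on that softest mount all the way down. Leave the other two tags up, do not lift or shift the mounts, disturb nothing else on the bench, and finish with the pads sprung back up.

Things in the scene. Friction and masses are not known exactly. Their poses are not given: they have to be found in the camera images.
- mount_k: one of three loose spring mounts that look alike (which stands where changes): steel base plate 130 (x) x 80 (y) x 12 mm, about 0.8 kg in all, on the bench. Origin: centre of its underside. Along its x axis: a round black rubber pad at x = +34 mm (44 mm across, 10 mm thick) over a black cup (48 mm across, top 38 mm up), and an orange push-down tag at x = -44 mm
- pad_k_top (a point): centre of the upper face of the pad of mount_k; 62 mm above the bench when up, 48 mm at its stop (14 mm travel); springs back when let go. Pressed 9 mm, the three pads push back with roughly 2.4, 5 and 9.5 N (push grows steadily with travel); 16 N takes any to its stop
- pointer_k (a joint): yellow drag pointer (10 x 8 x 6 mm) beside the pad of mount_k, under a small steel ear of the pad on the mount's +y side: m; starts at 0, is pushed down by the pad and stays, so it shows the farthest the pad has been pressed
- tag_k (a joint): how far the orange tag of mount_k is pushed down, m: 0 to 0.003 at the start (up), 0.020 fully down. Moves at about 10 N (12 to 18 N at the end of its way) and stays where it is left. The tag of a mount that is not the softest catches at 0.010, and pulling one up again lifts the mount: choose first
- tag_k_top (a point): centre of the upper face of the orange tag of mount_k (flat head 30 x 34 x 8 mm, on a stem); 51 to 54 mm above the bench when up, 34 mm when fully down
- mount_t: one of three loose spring mounts that look alike (which stands where changes): steel base plate 130 (x) x 80 (y) x 12 mm, about 0.8 kg in all, on the bench. Origin: centre of its underside. Along its x axis: a round black rubber pad at x = +34 mm (44 mm across, 10 mm thick) over a black cup (48 mm across, top 38 mm up), and an orange push-down tag at x = -44 mm
- pad_t_top (a point): centre of the upper face of the pad of mount_t; 62 mm above the bench when up, 48 mm at its stop (14 mm travel); springs back when let go. Pressed 9 mm, the three pads push back with roughly 2.4, 5 and 9.5 N (push grows steadily with travel); 16 N takes any to its stop
- pointer_t (a joint): yellow drag pointer (10 x 8 x 6 mm) beside the pad of mount_t, under a small steel ear of the pad on the mount's +y side: m; starts at 0, is pushed down by the pad and stays, so it shows the farthest the pad has been pressed
- tag_t (a joint): how far the orange tag of mount_t is pushed down, m: 0 to 0.003 at the start (up), 0.020 fully down. Moves at about 10 N (12 to 18 N at the end of its way) and stays where it is left. The tag of a mount that is not the softest catches at 0.010, and pulling one up again lifts the mount: choose first
- tag_t_top (a point): centre of the upper face of the orange tag of mount_t (flat head 30 x 34 x 8 mm, on a stem); 51 to 54 mm above the bench when up, 34 mm when fully down
- mount_w: one of three loose spring mounts that look alike (which stands where changes): steel base plate 130 (x) x 80 (y) x 12 mm, about 0.8 kg in all, on the bench. Origin: centre of its underside. Along its x axis: a round black rubber pad at x = +34 mm (44 mm across, 10 mm thick) over a black cup (48 mm across, top 38 mm up), and an orange push-down tag at x = -44 mm
- pad_w_top (a point): centre of the upper face of the pad of mount_w; 62 mm above the bench when up, 48 mm at its stop (14 mm travel); springs back when let go. Pressed 9 mm, the three pads push back with roughly 2.4, 5 and 9.5 N (push grows steadily with travel); 16 N takes any to its stop
- pointer_w (a joint): yellow drag pointer (10 x 8 x 6 mm) beside the pad of mount_w, under a small steel ear of the pad on the mount's +y side: m; starts at 0, is pushed down by the pad and stays, so it shows the farthest the pad has been pressed
- tag_w (a joint): how far the orange tag of mount_w is pushed down, m: 0 to 0.003 at the start (up), 0.020 fully down. Moves at about 10 N (12 to 18 N at the end of its way) and stays where it is left. The tag of a mount that is not the softest catches at 0.010, and pulling one up again lifts the mount: choose first
- tag_w_top (a point): centre of the upper face of the orange tag of mount_w (flat head 30 x 34 x 8 mm, on a stem); 51 to 54 mm above the bench when up, 34 mm when fully down
- red_bottle: clear glass lab bottle with red cap, 66 mm wide, 115 mm tall; a bystander, origin at the centre of its underside
- amber_bottle: amber glass bottle with blue cap, 66 mm wide, 115 mm tall; a bystander, origin at the centre of its underside
- spare_cap: loose blue ring-shaped bottle cap, 40 mm wide, 22 mm tall; a bystander, origin at the centre of its underside
- puck: loose black rubber puck with a stub on top, 36 mm wide, 30 mm tall; a bystander, origin at the centre of its underside
- screwdriver: screwdriver lying flat, 170 mm long, 30 mm or less tall; a bystander, origin on its handle-to-tip line
- white_pot: open white plastic pot, 76 mm wide, 75 mm tall; a bystander, origin at the centre of its underside
- tray: open cardboard tray 110 x 150 x 35 mm; a bystander, origin at the centre of its underside

How it is judged:
By the outcome, as a careful person would: the job done as asked, in the order asked, and still so for the second after the job is handed in, with the robot touching nothing.
It also fails if it takes over 64 s, if anything falls off the work surface, if the arm or the gripper's body presses on something with over 40 N, if the wrist force passes 120 N, or if a joint passes its speed limit or range.

### The arm

A 6-joint arm with a two-finger parallel gripper is mounted at the origin on the work surface. World frame = base frame: x ahead of the robot, y to its left, z up, the work surface at z = 0. Lengths are in m, angles in rad, forces in N, time in s.
With the tool pointing down it reaches from about 0.35 to 1 m from the base axis. Payload 7.1 kg.
Tool frame: the origin (TCP) lies between the finger pads; the fingertips stand 11 mm ahead of it and the grasp point (between the pads) lies 8 mm behind it (arm.tips_ahead is the distance from the TCP to the fingertips, in m); z points along the fingers, y is the line along which they close (so a half turn about z gives the same grasp; the last joint's range is limited). The gripper opens to 85 mm and grips with 20 to 120 N. Pads are 22 mm wide; open, the fingers measure 114 mm over their backs; the gripper's body (76 mm by 85 mm) begins 54 mm behind the grasp point. The pads swing forward as they close: fully open they stand 13 mm farther back than shut.
Start: joints at [1.264, 0.423, 1.63, -0, 1.089, -0.019], TCP at [0.177, 0.599, 0.242] pointing down, gripper open.
Joint ranges: [-3, 3], [-0.9, 2.11], [0.09, 2.58], [-1.31, 4.45], [0.11, 2.69], [-2.54, 2.54]. Speed limits (rad/s): [2.39, 2.39, 3.01, 3.14, 3.14, 3.14].

### API

Orientations are given as a unit quaternion [w, x, y, z].
In Python, from bench import arm, viewer gives the robot as it stands.
- The arm moves only by the tool jog_arm, never from a script. Its argument "steps" is a list that holds one entry, the list of rows, each a list of 7 numbers: the finger opening in cm, from 0 to 8.54, then the shift along the tool's x, y, z in cm, then the turn, a rotation vector about the tool's x, y, z in degrees. A call has 1 to 10 rows; each row shifts and turns the commanded pose from where the row before left it, along the tool's axes as they then stand; what a row does not reach is not made up. A row lasts 1/10 s, in which the tool goes at most 50 mm and 8.59 degrees, less where a joint would pass 70% of its speed; a pose out of reach is approached as far as the arm can. A call is refused whole if a number of a shift passes 5 or a number of a turn 8.59, either way. A call with a gripper value outside its range is refused whole. The fingers move at their own pace and stop on an object; "grip_force" is the grip in N (left out, the last holds). Time passes only in rows, so rows that do not move let the fingers close. It gives the time, the measured TCP pose, the force, the opening and the grip force at its end, in the units of the state.
- arm.state(): the state, without advancing time (a new reading comes with each control period).
- viewer.read_camera(name): name is "scene" or "top"; returns a dict with "color" (384x512x3 uint8, red, green, blue), "z_map" (384x512 float32, m along the optical axis (not along the pixel's ray), 0 where there is no reading), "K" (3x3 intrinsics, pixels), "rvec" (rotation vector, rad) and "tvec" (3), from world to camera coordinates, as OpenCV has them. Camera axes: x right, y down, z forward; pixel columns grow to the right and rows downward; lengths in m; the calibration is good to about 2 mm. A picture is of the moment at which its call begins.
- arm.close_job(): hands the job in; it is judged then, once.
The state is a dict: "time": time; "q": joint angles; "qd": joint speeds; "tau": joint torques, N m; "tcp_pos": TCP position; "tool_rot": TCP orientation; "wrist_force": force on the tool from outside, world axes, zero at the start; "moment": the same for the moment, N m; "width": finger opening in m; "grip_force": force on a finger pad.
Only numpy, scipy, OpenCV 4.12 (cv2) and the standard library are available. Lean on these libraries where they do the work, as an engineer would, in place of code of your own. Each camera call takes 0.05 s, during which the arm holds its last target. There are 200 camera calls.

## Working session

There is one attempt and no reset: what is moved stays moved. The work goes in short steps, Python scripts to look and compute and a tool call to move; the robot and the scene stay as the last step left them, time stands still between calls to the robot, and variables do not carry over. Pictures are saved under pics/ and viewed, at most 10 in all, crops included, and the job is handed in when it is done.

Besides the shell and the picture viewer there is one more tool, called after "Call:" by a JSON object that holds its "fn" and its "kwargs", one argument or row to a line. jog_arm: Moves the arm, as the interface text tells. Its arguments: {"type":"object","properties":{"steps":{"type":"array"},"grip_force":{"type":"number"}},"required":["steps"]}

```bash
mkdir -p pics
cat > h.py <<'E'
import numpy as np, cv2
from bench import arm, viewer
def cam(n):
    c=viewer.read_camera(n); c['R']=cv2.Rodrigues(np.array(c['rvec'],float))[0]; c['t']=np.array(c['tvec'],float).ravel(); c['K']=np.array(c['K']); return c
def ray(c,u,v,z):
    d=c['R'].T@np.linalg.solve(c['K'],[u,v,1]); o=-c['R'].T@c['t']; return o+d*(z-o[2])/d[2]
def cloud(c):
    v,u=np.mgrid[:384,:512]; Z=c['z_map']; K=c['K']
    p=np.stack([(u-K[0,2])/K[0,0]*Z,(v-K[1,2])/K[1,1]*Z,Z],-1); return (p-c['t'])@c['R']
E
python3 - <<'E'
from h import *
s=arm.state(); print({k:np.round(v,3) for k,v in s.items()})
ims=[]
for n in('top','scene'):
    c=cam(n); np.savez('c_'+n,**c); ims.append(cv2.cvtColor(c['color'],6-2) if 0 else c['color'][...,::-1])
    print(n,-c['R'].T@c['t'])
    cv2.imwrite(f'pics/{n}0.png',cv2.resize(ims[-1],(800,600)))
    h=cv2.cvtColor(c['color'],cv2.COLOR_RGB2HSV); m=cv2.inRange(h,(5,150,100),(18,255,255))
    nn,l,st,ce=cv2.connectedComponentsWithStats(m)
    P=cloud(c)
    for i in range(1,nn):
        if st[i,4]>30: print(st[i],ce[i],np.median(P[l==i],0))
E
```

```text
{'time': np.float64(0.0), 'q': array([ 1.264,  0.424,  1.631,  0.   ,  1.089, -0.019]), 'qd': array([-0.   , -0.001,  0.   , -0.001, -0.001, -0.002]), 'tau': array([-3.0000e-03, -5.5740e+01, -2.8172e+01, -0.0000e+00,  8.0000e-03,
        0.0000e+00]), 'tcp_pos': array([0.177, 0.599, 0.242]), 'tool_rot': array([-0.   ,  0.143,  0.99 , -0.001]), 'wrist_force': array([0.186, 0.17 , 0.056]), 'moment': array([0.005, 0.01 , 0.03 ]), 'grip_force': np.float64(0.0), 'width': np.float64(0.086)}
top [0.442738   0.01441892 1.204299  ]
[252 198  11  11  78] [256.52564103 203.06410256] [ 0.54430798 -0.01535733  0.05374203]
[150 201  12  11  84] [155.57142857 205.53571429] [0.53542395 0.29260967 0.05412806]
[318 221  11  11  83] [323.34939759 225.89156627] [ 0.47426384 -0.22219655  0.05239435]
scene [ 1.15582319 -0.47900625  0.83522944]
[479 134  33  23 253] [496.30039526 143.6916996 ] [ 0.7356599   1.01534449 -0.08346069]
[357 138  35  24 291] [373.70790378 149.64261168] [0.54985414 0.49097515 0.00580615]
[327 155  12   7  61] [332.50819672 157.95081967] [0.53824845 0.29339653 0.05418437]
[248 196  14  11  90] [254.33333333 201.25555556] [ 0.5472504  -0.01749389  0.05353846]
[169 214  15  11  93] [175.89247312 218.6344086 ] [ 0.47757847 -0.22390067  0.05247976]
[484 225  28  25 155] [498.38709677 236.61290323] [ 0.93482344  0.96088702 -0.416725  ]
```

View pics/top0.png

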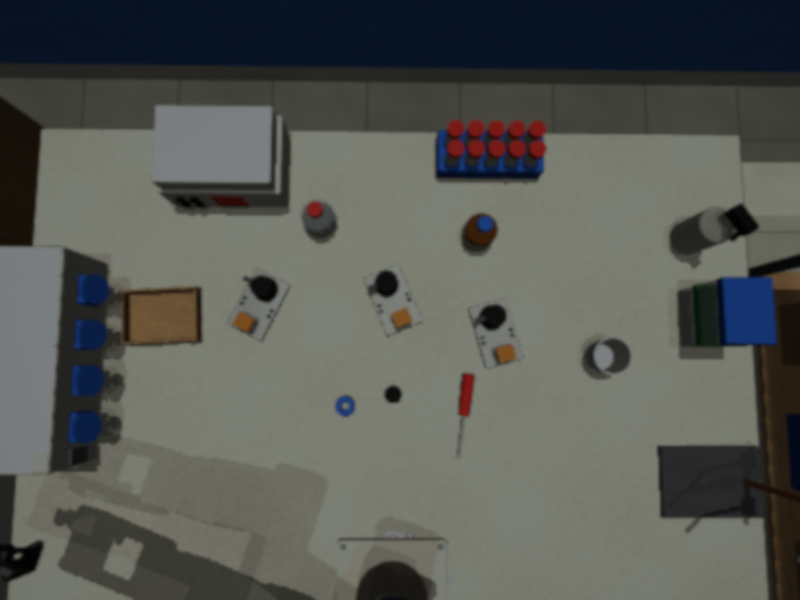

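View pics/scene0.png

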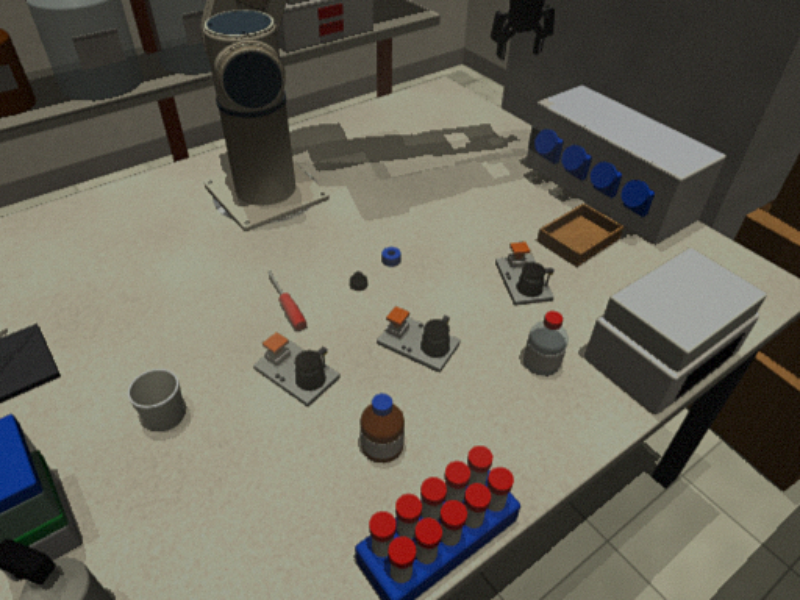

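The top view (800x600) shows the three mounts, with pads at (263,288), (386,283) and (492,317) and orange tags at (244,322), (402,317) and (505,353). The scene view shows the same mounts, each with a small ear beside its pad, and nothing standing between them.

Run:
```python
from h import *
tags={'L':(.537,.293),'M':(.546,-.0165),'R':(.476,-.223)}
for n in('top','scene'):
    c=dict(np.load(f'c_{n}.npz')); P=cloud(c); g=c['color'].max(-1)
    for k,t in tags.items():
        m=(P[...,2]>.057)&(P[...,2]<.068)&(np.hypot(P[...,0]-t[0],P[...,1]-t[1])<.11)&(g<70)
        m=m.astype(np.uint8); nn,l,st,ce=cv2.connectedComponentsWithStats(m)
        if nn<2: print(n,k,'none');continue
        i=1+st[1:,4].argmax(); (u,v),r=cv2.minEnclosingCircle(np.argwhere(l==i)[:,::-1].astype(np.float32))
        q=P[l==i]; p=ray(c,*ce[i],.062); print(n,k,st[i],ray(c,u,v,.062).round(4),p.round(4),q.mean(0).round(4),np.ptp(q,0).round(3),'dist',np.hypot(*(p[:2]-t)).round(4))
c=dict(np.load('c_top.npz'));o=c['color'][...,::-1]
cv2.imwrite('pics/crop.png',cv2.resize(o[160:240,140:340],(800,320),interpolation=cv2.INTER_CUBIC))
```

```text
top L [160 176  14  14 149] [0.6052 0.2627 0.062 ] [0.6053 0.2606 0.062 ] [0.6053 0.2606 0.0623] [0.041 0.041 0.01 ] dist 0.0756
top M [239 173  15  14 150] [0.6164 0.0159 0.062 ] [0.6156 0.0142 0.062 ] [0.6156 0.0142 0.0622] [0.041 0.043 0.011] dist 0.0761
top R [309 195  15  14 156] [ 0.5491 -0.1998  0.062 ] [ 0.5495 -0.201   0.062 ] [ 0.5495 -0.201   0.0621] [0.04  0.044 0.01 ] dist 0.0768
scene L [334 168  20  11 124] [0.6104 0.2662 0.062 ] [0.6082 0.2595 0.062 ] [0.6081 0.2596 0.0619] [0.042 0.056 0.009] dist 0.0787
scene M [272 203  15  14 154] [0.6169 0.0142 0.062 ] [0.6199 0.0123 0.062 ] [0.6199 0.0123 0.0621] [0.041 0.052 0.009] dist 0.0793
scene R [189 224  20  14 186] [ 0.551  -0.1972  0.062 ] [ 0.5535 -0.2027  0.062 ] [ 0.5534 -0.2026  0.0619] [0.042 0.056 0.009] dist 0.0801
```

Call:
{"fn": "jog_arm", "kwargs": {
  "steps": [
    [[0, -3.6, -1.45, 0, 0, 0, 0], [0, -3.6, -1.45, 0, 0, 0, 0], [0, -3.6, -1.45, 0, 0, 0, 0], [0, -3.6, -1.45, 0, 0, 0, 0], [0, -3.6, -1.45, 0, 0, 0, 0], [0, -3.6, -1.45, 0, 0, 0, 0], [0, -3.6, -1.45, 0, 0, 0, 0]]
  ],
  "grip_force": 20
}}

```text
time: 0.8
tcp_pos: [0.3911, 0.4291, 0.242]
tool_rot: [-0.0, 0.143, 0.99, -0.0]
wrist_force: [0.2, 0.4, -1.3]
width: 0.0001
grip_force: 0.0
```

Call:
{"fn": "jog_arm", "kwargs": {
  "steps": [
    [[0, -3.6, -1.45, 0, 0, 0, 0], [0, -3.6, -1.45, 0, 0, 0, 0], [0, -3.6, -1.45, 0, 0, 0, 0], [0, -3.6, -1.45, 0, 0, 0, 0], [0, -3.6, -1.45, 0, 0, 0, 0], [0, -3.6, -1.45, 0, 0, 0, 0], [0, -3.6, -1.45, 0, 0, 0, 0], [0, 0, 0, 0, 0, 0, 0], [0, 0, 0, 0, 0, 0, 0]]
  ]
}}

```text
time: 1.7
tcp_pos: [0.6031, 0.2608, 0.2416]
tool_rot: [-0.001, 0.144, 0.99, -0.0]
wrist_force: [-0.5, 0.7, 0.0]
width: -0.0002
grip_force: 0.0
```

```bash
cat > go.py <<'E'
import sys
from h import *
T={'L':(.606,.261),'M':(.617,.0135),'R':(.551,-.201),'l':(.537,.293),'m':(.546,-.0165),'r':(.476,-.223)}
from scipy.spatial.transform import Rotation as Ro
s=arm.state(); R=Ro.from_quat(np.roll(s['tool_rot'],-1)).as_matrix()
d=np.array([*T[sys.argv[1]],0])-s['tcp_pos']; d[2]=0
print('shift cm',(R.T@d*100).round(2),'tcp',s['tcp_pos'].round(4),'tip z',(s['tcp_pos']+R[:,2]*arm.tips_ahead)[2].round(4),'R',R.round(3).tolist(),'F',s['wrist_force'],s['width'],arm.tips_ahead,s['q'].round(2))
E
python3 go.py L
```

```text
shift cm [-0.27  0.11 -0.  ] tcp [0.6031 0.2608 0.2416] tip z 0.2306 R [[-0.958, 0.286, -0.001], [0.286, 0.958, -0.0], [0.001, -0.001, -1.0]] F [-0.50075335  0.68755747  0.00331333] -0.00019724738168229412 0.011 [ 0.39  0.47  1.55  0.    1.12 -0.89]
```

Call:
{"fn": "jog_arm", "kwargs": {
  "steps": [
    [[0, -0.27, 0.1, 3, 0, 0, 0], [0, 0, 0, 3, 0, 0, 0], [0, 0, 0, 3, 0, 0, 0], [0, 0, 0, 3, 0, 0, 0], [0, 0, 0, 2.5, 0, 0, 0], [0, 0, 0, 1.2, 0, 0, 0], [0, 0, 0, 0, 0, 0, 0], [0, 0, 0, 0, 0, 0, 0]]
  ]
}}

```text
time: 2.5
tcp_pos: [0.606, 0.2625, 0.0862]
tool_rot: [0.0, 0.143, 0.99, 0.0]
wrist_force: [-0.1, -0.1, 0.6]
width: -0.0001
grip_force: 0.0
```

```bash
python3 go.py L
python3 - <<'E'
from h import *
c=cam('scene'); cv2.imwrite('pics/s1.png',cv2.resize(c['color'][130:230,270:400][...,::-1],(780,600),interpolation=2))
E
```

```text
shift cm [-0.04 -0.14 -0.  ] tcp [0.606  0.2625 0.0862] tip z 0.0752 R [[-0.959, 0.283, 0.001], [0.283, 0.959, 0.0], [-0.001, 0.001, -1.0]] F [-0.09392894 -0.1250362   0.56833259] -9.276713020443396e-05 0.011 [ 0.39  0.67  1.63  0.    0.85 -0.89]
```

View pics/s1.png

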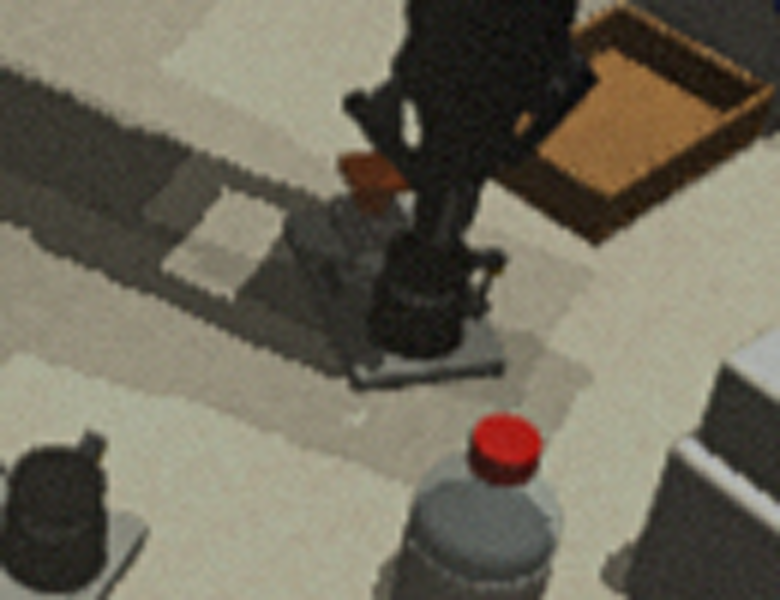

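The fingertips, at (430,235), stand just above the left pad at (425,260), and the ear to the right is clear. Pressing.

Call:
{"fn": "jog_arm", "kwargs": {
  "steps": [
    [[0, 0, -0.1, 1.0, 0, 0, 0], [0, 0, 0, 0.4, 0, 0, 0], [0, 0, 0, 0.3, 0, 0, 0], [0, 0, 0, 0.3, 0, 0, 0], [0, 0, 0, 0.3, 0, 0, 0], [0, 0, 0, 0, 0, 0, 0], [0, 0, 0, 0, 0, 0, 0], [0, 0, 0, 0, 0, 0, 0], [0, 0, 0, 0, 0, 0, 0]]
  ]
}}

```text
time: 3.45
tcp_pos: [0.6059, 0.2609, 0.0628]
tool_rot: [0.0, 0.143, 0.99, 0.0]
wrist_force: [-1.4, -0.0, 5.4]
width: 0.0002
grip_force: 2.8
```

```bash
python3 go.py L
```

```text
shift cm [-0.    0.02  0.  ] tcp [0.6059 0.2609 0.0628] tip z 0.0518 R [[-0.959, 0.284, 0.001], [0.284, 0.959, 0.0], [-0.001, 0.0, -1.0]] F [-1.44294242e+00 -3.40437033e-03  5.36640620e+00] 0.00015520215102627946 0.011 [ 0.39  0.7   1.63 -0.    0.81 -0.89]
```

Call:
{"fn": "jog_arm", "kwargs": {
  "steps": [
    [[0, 0, 0, -1, 0, 0, 0], [0, 0, 0, -2, 0, 0, 0], [0, 0, 0, -3, 0, 0, 0], [0, -1.35, -3.9, -2, 0, 0, 0], [0, -1.35, -3.9, 0, 0, 0, 0], [0, -1.35, -3.9, 0, 0, 0, 0], [0, -1.35, -3.9, 0, 0, 0, 0], [0, -1.35, -3.9, 0, 0, 0, 0], [0, -1.33, -3.9, 0, 0, 0, 0], [0, 0, 0, 0, 0, 0, 0]]
  ]
}}

```text
time: 4.45
tcp_pos: [0.6165, 0.009, 0.1426]
tool_rot: [-0.0, 0.146, 0.989, -0.0]
wrist_force: [0.2, 0.5, 0.6]
width: -0.0001
grip_force: 0.0
```

```bash
python3 go.py M
```

```text
shift cm [ 0.08  0.44 -0.  ] tcp [0.6165 0.009  0.1426] tip z 0.1316 R [[-0.958, 0.288, -0.0], [0.288, 0.958, -0.001], [0.0, -0.001, -1.0]] F [0.18005761 0.47228155 0.61008037] -9.779034500206286e-05 0.011 [-0.    0.54  1.71 -0.    0.89 -1.28]
```

Call:
{"fn": "jog_arm", "kwargs": {
  "steps": [
    [[0, 0, 0, 0, 0, 0, 0], [0, 0, 0, 2, 0, 0, 0], [0, 0, 0, 2, 0, 0, 0], [0, 0, 0, 1.2, 0, 0, 0], [0, 0, 0, 0, 0, 0, 0], [0, 0, 0, 0, 0, 0, 0]]
  ]
}}

```text
time: 5.05
tcp_pos: [0.6168, 0.0143, 0.0905]
tool_rot: [-0.0, 0.143, 0.99, 0.0]
wrist_force: [-0.2, 0.2, 0.3]
width: 0.0001
grip_force: 0.0
```

```bash
python3 go.py M
```

```text
shift cm [-0.04 -0.07 -0.  ] tcp [0.6168 0.0143 0.0905] tip z 0.0795 R [[-0.959, 0.283, -0.0], [0.283, 0.959, 0.0], [0.0, 0.0, -1.0]] F [-0.16511317  0.19621619  0.29787027] 0.00013458027972807038 0.011 [ 0.    0.61  1.73  0.    0.8  -1.28]
```

Call:
{"fn": "jog_arm", "kwargs": {
  "steps": [
    [[0, 0, -0.1, 1.4, 0, 0, 0], [0, 0, 0, 0.4, 0, 0, 0], [0, 0, 0, 0.3, 0, 0, 0], [0, 0, 0, 0.3, 0, 0, 0], [0, 0, 0, 0.3, 0, 0, 0], [0, 0, 0, 0, 0, 0, 0], [0, 0, 0, 0, 0, 0, 0], [0, 0, 0, 0, 0, 0, 0], [0, 0, 0, 0, 0, 0, 0]]
  ]
}}

```text
time: 5.95
tcp_pos: [0.6163, 0.0125, 0.0635]
tool_rot: [-0.0, 0.143, 0.99, -0.0]
wrist_force: [-1.4, 0.8, 3.1]
width: 0.0001
grip_force: 1.3
```

```bash
python3 go.py M
```

```text
shift cm [-0.04  0.11 -0.  ] tcp [0.6163 0.0125 0.0635] tip z 0.0525 R [[-0.959, 0.284, -0.0], [0.284, 0.959, 0.0], [0.0, -0.0, -1.0]] F [-1.43168649  0.79644299  3.0576091 ] 7.253543169928382e-05 0.011 [ 0.    0.65  1.74  0.    0.75 -1.28]
```

Call:
{"fn": "jog_arm", "kwargs": {
  "steps": [
    [[0, 0, 0, -1, 0, 0, 0], [0, 0, 0, -2, 0, 0, 0], [0, 0, 0, -3, 0, 0, 0], [0, 0.04, -3.72, -1, 0, 0, 0], [0, 0.04, -3.72, 0, 0, 0, 0], [0, 0.04, -3.72, 0, 0, 0, 0], [0, 0.04, -3.72, 0, 0, 0, 0], [0, 0.04, -3.72, 0, 0, 0, 0], [0, 0.04, -3.72, 0, 0, 0, 0], [0, 0, 0, 0, 0, 0, 0]]
  ]
}}

```text
time: 6.95
tcp_pos: [0.55, -0.2047, 0.1341]
tool_rot: [0.001, 0.145, 0.989, -0.001]
wrist_force: [0.3, -0.3, -0.0]
width: -0.0002
grip_force: 0.0
```

Call:
{"fn": "jog_arm", "kwargs": {
  "steps": [
    [[0, 0, 0, 0, 0, 0, 0], [0, 0, 0, 2, 0, 0, 0], [0, 0, 0, 2, 0, 0, 0], [0, 0, 0, 0.3, 0, 0, 0], [0, 0, 0, 0, 0, 0, 0], [0, 0, 0, 0, 0, 0, 0]]
  ]
}}

```text
time: 7.55
tcp_pos: [0.5515, -0.2004, 0.0911]
tool_rot: [0.001, 0.143, 0.99, -0.0]
wrist_force: [1.1, -0.0, 0.6]
width: 0.0001
grip_force: 0.0
```

```bash
python3 go.py R
```

```text
shift cm [ 0.03 -0.07 -0.  ] tcp [ 0.5515 -0.2004  0.0911] tip z 0.0801 R [[-0.959, 0.283, 0.001], [0.283, 0.959, -0.0], [-0.001, -0.0, -1.0]] F [ 1.07420329 -0.01945129  0.58433077] 8.58199559188716e-05 0.011 [-0.37  0.58  1.8  -0.    0.76 -1.65]
```

Call:
{"fn": "jog_arm", "kwargs": {
  "steps": [
    [[0, 0, 0, 1.5, 0, 0, 0], [0, 0, 0, 0.4, 0, 0, 0], [0, 0, 0, 0.3, 0, 0, 0], [0, 0, 0, 0.3, 0, 0, 0], [0, 0, 0, 0.3, 0, 0, 0], [0, 0, 0, 0, 0, 0, 0], [0, 0, 0, 0, 0, 0, 0], [0, 0, 0, 0, 0, 0, 0], [0, 0, 0, 0, 0, 0, 0]]
  ]
}}

```text
time: 8.45
tcp_pos: [0.551, -0.2007, 0.0632]
tool_rot: [0.0, 0.144, 0.99, 0.0]
wrist_force: [-2.2, 2.8, 10.8]
width: -0.0002
grip_force: 5.2
```

```bash
python3 go.py R
```

```text
shift cm [-0.01 -0.03 -0.  ] tcp [ 0.551  -0.2007  0.0632] tip z 0.0522 R [[-0.959, 0.284, 0.0], [0.284, 0.959, 0.0], [-0.0, 0.0, -1.0]] F [-2.18647094  2.82446322 10.82922868] -0.00019593920896722572 0.011 [-0.37  0.62  1.81  0.    0.71 -1.65]
```

M is clearly the softest: at about 10 mm travel the readings were 3.1 N for M, 5.4 N for L and 10.8 N for R. I'll lift, then go to M's tag.

Call:
{"fn": "jog_arm", "kwargs": {
  "steps": [
    [[0, 0, 0, -1, 0, 0, 0], [0, 0, 0, -2, 0, 0, 0], [0, 0, 0, -3, 0, 0, 0], [0, 1.14, 3.5, -1, 0, 0, 0], [0, 1.14, 3.5, 0, 0, 0, 0], [0, 1.14, 3.5, 0, 0, 0, 0], [0, 1.14, 3.5, 0, 0, 0, 0], [0, 1.14, 3.53, 0, 0, 0, 0], [0, 0, 0, 0, 0, 0, 0], [0, 0, 0, 0, 0, 0, 0]]
  ]
}}

```text
time: 9.45
tcp_pos: [0.5456, -0.0159, 0.1322]
tool_rot: [-0.0, 0.142, 0.99, -0.0]
wrist_force: [-0.2, -0.3, -0.5]
width: -0.0002
grip_force: 0.0
```

```bash
python3 - <<'E'
from h import *
c=cam('scene'); P=cloud(c)
h=cv2.cvtColor(c['color'],cv2.COLOR_RGB2HSV); m=cv2.inRange(h,(5,150,60),(18,255,255))
n,l,st,ce=cv2.connectedComponentsWithStats(m)
for i in range(1,n):
    q=np.median(P[l==i],0)
    if st[i,4]>20 and q[2]>.03: print(st[i],q.round(4),ray(c,*ce[i],.053).round(4))
cv2.imwrite('pics/s2.png',cv2.resize(c['color'][130:270,150:370][...,::-1],(800,509),interpolation=2))
E
python3 go.py m
```

```text
[ 0 19  5  9 33] [-0.4935 -0.3523  0.2784] [-1.1612 -0.3018  0.053 ]
[327 155  12   8  70] [0.5391 0.2927 0.0545] [0.5378 0.2934 0.053 ]
[250 200  12   8  38] [ 0.5564 -0.0208  0.0527] [ 0.5575 -0.0196  0.053 ]
[169 214  15  11  94] [ 0.4773 -0.224   0.0523] [ 0.4779 -0.2241  0.053 ]
[232 260  26  20 340] [ 0.7366 -0.1864  0.0826] [ 0.7173 -0.1714  0.053 ]
shift cm [-0.02  0.02 -0.  ] tcp [ 0.5458 -0.0166  0.1322] tip z 0.1212 R [[-0.959, 0.283, -0.0], [0.283, 0.959, -0.0], [0.0, -0.0, -1.0]] F [ 0.60696441 -0.23847767  0.20664854] -4.013828716375033e-05 0.011 [-0.05  0.46  1.88 -0.    0.8  -1.34]
```

View pics/s2.png

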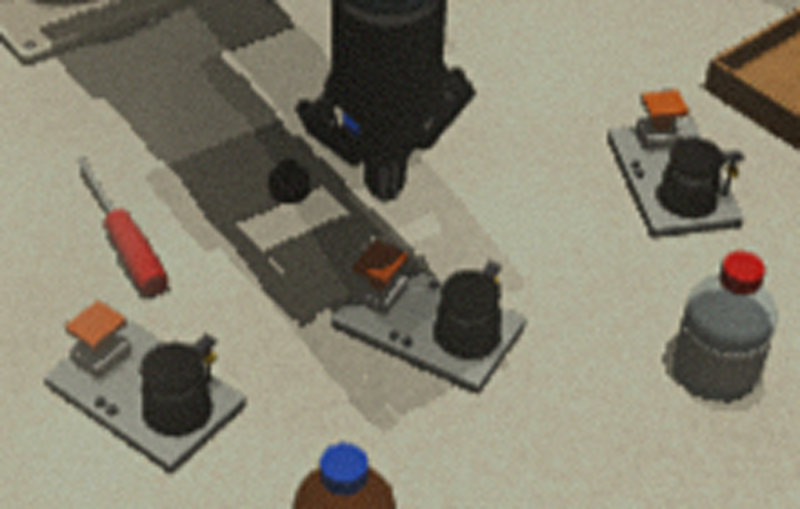

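The fingertips at (388,190) hang above the middle mount's tag at (382,262). The pads have sprung back, and the other two tags are up.

Call:
{"fn": "jog_arm", "kwargs": {
  "steps": [
    [[0, 0, 0, 2.5, 0, 0, 0], [0, 0, 0, 2.5, 0, 0, 0], [0, 0, 0, 1.3, 0, 0, 0], [0, 0, 0, 0, 0, 0, 0], [0, 0, 0, 0.4, 0, 0, 0], [0, 0, 0, 0.4, 0, 0, 0], [0, 0, 0, 0.4, 0, 0, 0], [0, 0, 0, 0.4, 0, 0, 0], [0, 0, 0, 0.4, 0, 0, 0], [0, 0, 0, 0, 0, 0, 0]]
  ]
}}

```text
time: 10.5
tcp_pos: [0.5467, -0.0169, 0.0504]
tool_rot: [0.001, 0.143, 0.99, -0.0]
wrist_force: [0.3, -0.7, 1.2]
width: -0.0002
grip_force: 1.0
```

Call:
{"fn": "jog_arm", "kwargs": {
  "steps": [
    [[0, 0, 0, 0.2, 0, 0, 0], [0, 0, 0, 0.2, 0, 0, 0], [0, 0, 0, 0, 0, 0, 0], [0, 0, 0, 0, 0, 0, 0]]
  ]
}}

```text
time: 10.9
tcp_pos: [0.5467, -0.0169, 0.0465]
tool_rot: [0.001, 0.143, 0.99, -0.0]
wrist_force: [-1.5, -2.4, 5.6]
width: -0.0
grip_force: 3.0
```

```bash
python3 go.py m
```

```text
shift cm [ 0.08  0.02 -0.  ] tcp [ 0.5467 -0.0169  0.0465] tip z 0.0355 R [[-0.959, 0.284, 0.002], [0.284, 0.959, -0.0], [-0.002, 0.0, -1.0]] F [-1.49921408 -2.42332287  5.63432855] -3.7919741152019374e-06 0.011 [-0.05  0.61  1.9  -0.    0.63 -1.34]
```

Call:
{"fn": "jog_arm", "kwargs": {
  "steps": [
    [[0, 0, 0, 0.1, 0, 0, 0], [0, 0, 0, 0.1, 0, 0, 0], [0, 0, 0, 0, 0, 0, 0], [0, 0, 0, 0, 0, 0, 0]]
  ]
}}

```text
time: 11.3
tcp_pos: [0.5468, -0.0169, 0.045]
tool_rot: [0.001, 0.143, 0.99, -0.0]
wrist_force: [-3.1, -1.6, 10.6]
width: -0.0002
grip_force: 5.5
```

Call:
{"fn": "jog_arm", "kwargs": {
  "steps": [
    [[0, 0, 0, 0.1, 0, 0, 0], [0, 0, 0, 0, 0, 0, 0], [0, 0, 0, 0, 0, 0, 0]]
  ]
}}

```text
time: 11.6
tcp_pos: [0.5469, -0.0169, 0.0449]
tool_rot: [0.001, 0.143, 0.99, -0.0]
wrist_force: [-4.5, -1.7, 21.7]
width: 0.0003
grip_force: 10.7
```

Call:
{"fn": "jog_arm", "kwargs": {
  "steps": [
    [[0, 0, 0, 0.1, 0, 0, 0], [0, 0, 0, 0, 0, 0, 0], [0, 0, 0, 0, 0, 0, 0]]
  ]
}}

```text
time: 11.9
tcp_pos: [0.5469, -0.0169, 0.0447]
tool_rot: [0.001, 0.143, 0.99, -0.0]
wrist_force: [-7.8, -1.4, 32.0]
width: 0.0002
grip_force: 15.9
```

The tag is on its stop: 32 N with the tip at 33.7 mm. Retracting to check.

Call:
{"fn": "jog_arm", "kwargs": {
  "steps": [
    [[0, 0, 0, -0.5, 0, 0, 0], [0, 0, 0, -2, 0, 0, 0], [0, 0, 0, -4, 0, 0, 0], [0, 0, 0, -4, 0, 0, 0], [0, 0, 0, -4, 0, 0, 0], [0, 2, 0, -4, 0, 0, 0], [0, 4, 0, 0, 0, 0, 0], [0, 4, 0, 0, 0, 0, 0], [0, 0, 0, 0, 0, 0, 0], [0, 0, 0, 0, 0, 0, 0]]
  ]
}}

```text
time: 12.9
tcp_pos: [0.4499, 0.0121, 0.2271]
tool_rot: [0.001, 0.143, 0.99, 0.0]
wrist_force: [0.5, -0.1, 0.2]
width: -0.0003
grip_force: 0.0
```

Run:
```python
from h import *
c=cam('scene'); P=cloud(c)
h=cv2.cvtColor(c['color'],cv2.COLOR_RGB2HSV); m=cv2.inRange(h,(5,150,60),(18,255,255))
n,l,st,ce=cv2.connectedComponentsWithStats(m)
for i in range(1,n):
    q=np.median(P[l==i],0)
    if 20<st[i,4]<150 and .02<q[2]<.07: print(st[i],q.round(4))
for x,y in((.606,.261),(.617,.0135),(.551,-.201)):
    w=(np.hypot(P[...,0]-x,P[...,1]-y)<.02)&(P[...,2]>.03); print('pad z',np.percentile(P[w][:,2],80).round(4))
cv2.imwrite('pics/s3.png',cv2.resize(c['color'][130:270,150:370][...,::-1],(800,509),interpolation=2))
print(arm.state()['wrist_force'])
```

```text
[327 155  12   7  67] [0.5394 0.2931 0.0544]
[248 201  14  11  95] [ 0.5481 -0.0183  0.0339]
[169 214  15  11  94] [ 0.478  -0.2237  0.0523]
pad z 0.0632
pad z 0.0635
pad z 0.0629
[ 0.55948954 -0.38144658  0.08021907]
```

View pics/s3.png

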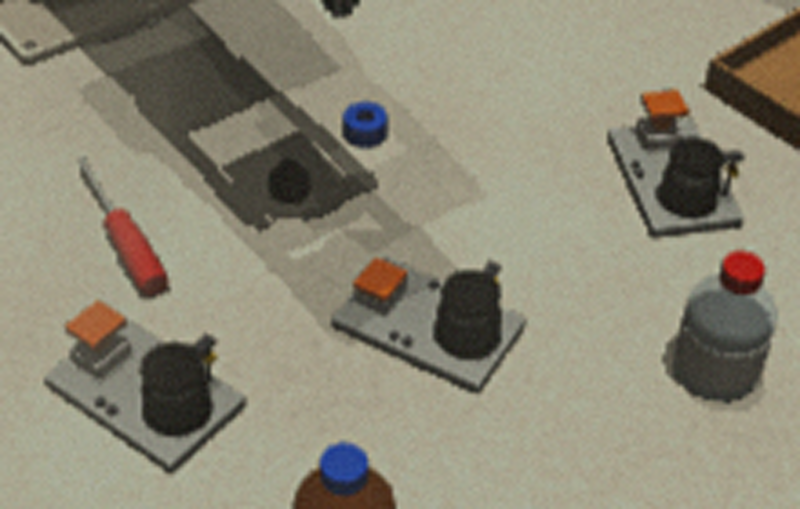

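The middle tag at (380,280) is fully down, at 34 mm. The tags at (97,322) and (664,103) are still up, all three pads have sprung back, and nothing has moved.

```bash
python3 -c "
from bench import arm
print(arm.close_job())"
```

```text
the job is handed in; nothing more can be done
None
```

The job is handed in: I pressed all three pads about 10 mm, the middle mount was softest (3.1 N against 5.4 N and 10.8 N), and its tag is fully down with the other two tags still up, all pads sprung back and nothing else moved.

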